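Thread the axle through the tape stand's bearing blocks

ROBOT

A 6-joint arm with a two-finger parallel gripper is mounted at the origin on the work surface; the furniture and walls round the work are solid. World frame = base frame: x ahead of the robot, y to its left, z up, the work surface at z = 0. Lengths are in m, angles in rad, forces in N, time in s.
With the tool pointing down it reaches from about 0.325 to 0.9 m from the base axis. Payload 3.5 kg.
Tool frame: the origin (TCP) lies at the centre of the arm's flange, where the gripper is bolted on; the fingertips stand 173 mm ahead of it and the grasp point (between the pads) lies 155 mm ahead of it (robot.tcp_to_tips is the distance from the TCP to the fingertips, in m); z points along the fingers, y is the line along which they close (so a half turn about z gives the same grasp; the last joint's range is limited). The gripper opens to 85 mm and grips with 20 to 120 N. Pads are 22 mm wide; open, the fingers measure 114 mm over their backs; the gripper's body (76 mm by 85 mm) begins 54 mm behind the grasp point. The pads swing forward as they close: fully open they stand 13 mm farther back than shut.
Start: joints at [1.135, 0.276, -0.026, 1.268, 0, 1.467], TCP at [0.204, 0.591, 0.405] pointing down, gripper open.
Joint ranges: [-3.12, 3.12], [-0.85, 1.88], [-1.08, 1.24], [-1.95, 2.15], [-1.57, 1.53], [-3.14, 3.14]. Speed limits (rad/s): [2.57, 2.57, 3.14, 3.14, 3.14, 3.14].

INTERFACE

Orientations are given as a rotation vector (axis times angle).
In Python, from workcell import robot gives the robot as it stands.
- The arm moves only by the shell command python3 -m jog FILE [FORCE], which reads ROWS from the file FILE. ROWS is one flat JSON list of numbers that holds 1 to 8 rows one after another, with no inner brackets; each row has 5 numbers: the opening from 0.0 (shut) to 1.0 (fully open), then dx, dy, dz in m, then a turn about the tool's z in rad; each row is the pose to reach, as a shift and turn from the pose commanded when the command began, along the tool's axes at that moment; what a row does not reach only later rows make up. A row lasts 1/10 s, in which the tool goes at most 0.05 m and 0.15 rad, less where a joint would pass 70% of its speed; a pose out of reach is approached as far as the arm can. The fingers move at their own pace and stop on an object; FORCE is the grip in N (left out, the last holds). Time passes only in rows, so rows that do not move let the fingers close. It prints the time, the measured TCP pose, the force, the opening and the grip force at its end. Input that does not fit is refused with a message, and nothing moves.
- robot.observe(): the state, without advancing time (a new reading comes with each control period).
- robot.capture(name): name is "side" or "top"; returns the picture (384x512x3 uint8, blue, green, red); there is no depth.
- robot.get_calibration(name): a dict with "fx", "fy", "cx", "cy" (pixels), "extrinsics" (4x4, takes a point from camera to world coordinates). Camera axes: x right, y down, z forward; pixel columns grow to the right and rows downward; lengths in m; the calibration is good to about 2 mm. A picture is of the moment at which its call begins. get_calibration takes no time and is no camera call.
- robot.close_job(): hands the job in; it is judged then, once.
The state is a dict: "clock": time; "q": joint angles; "dq": joint speeds; "joint_efforts": joint torques, N m; "ee_pos": TCP position; "eef_rot": TCP orientation; "wrist_force": force on the tool from outside, world axes, zero at the start; "moment": the same for the moment, N m; "opening": opening from 0.0 (shut) to 1.0 (fully open); "grip_force": force on a finger pad.
Only numpy, scipy, OpenCV 4.12 (cv2) and the standard library are available. Lean on these libraries where they do the work, as an engineer would, in place of code of your own. Each camera call takes 0.05 s, during which the arm holds its last target. There are 200 camera calls.

TASK

The roll of clear tape waits in the cradle of the blue unwind stand. Take the steel axle by its red handle from the grey rest, feed it through the first white bearing block, through the core of the tape and through the second block, and push it home until its dark collar sits against the first block, then let go. The blocks are clamped at an unknown height, so feel for the bore: touch and push the stand with the axle only gently (under 25 N), and leave the roll standing in its cradle.

Things in the scene. Friction and masses are not known exactly. Their poses are not given: they have to be found in the camera images.
- stand: Fixed tape stand; place and yaw vary. Blue base 96 x 104 x 12 mm, four aluminium posts, two white bearing blocks. Origin: on the table below the entry face of the first block, in the bores' vertical plane. x: level, the way the axle is pushed in, away from the robot; z up. Base x -12 to 84 mm. Black cradle between the blocks: x 20 to 52, 62 mm wide in y, fences to 48 mm above the table.
- entry_nominal (a point): First block's entry face at nominal bore height: stand x 0, y 0, z 66 mm. Block: x 0 to 14 mm, y -21 to 21, 42 mm high, rigidly clamped. Its 12 mm through bore runs along x at y 0, centre 22 mm below the block's flat top, mouths chamfered 1 mm. The true bore centre is 56 to 76 mm above the table and is NOT tracked: touch the block's top with the rod, or use cameras.
- exit_nominal (a point): Exit face of the second block at nominal bore height: stand x 72, y 0, z 66 mm. This block (x 58 to 72 mm) is like the first, its bore in line with the first one's at the same untracked height.
- post_top (a point): Top of the left post of the first block: stand x 7, y 26.5, z 92 mm. A post stands at y -31.5 to -21.5 and at 21.5 to 31.5 mm beside each block (x -2 to 16 and 56 to 74 mm), all with tops 92 mm above the table; round screw heads stick out to y = +-37.5 mm.
- tape_roll: Loose roll of clear tape, 84 mm outer diameter, 18 mm wide, 60 g, core hole about 50 mm wide; stands upright in the stand's cradle, its axis along the stand's x. Origin: centre of one flat side; z is the roll's axis.
- roll_core (a point): centre of the tape roll
- roll_place (a point): fixed point of the stand where the roll's centre belongs: stand x 36, y 0, z 62 mm
- shaft: Loose steel axle, about 110 g, lying level in the rest. Origin on its axis at the collar's front face; x along the axis to the nose. Rod 10 mm thick, x 0 to 94 mm, nose tapering to 7 mm at 100. Dark collar 22 mm thick, x -6 to 0. Red flat-sided handle x -66 to -6 mm, 16 mm wide (y, level in the rest), 22 mm high: grip it from above across the 16 mm near x -36. Centre of mass near x 16 mm.
- shaft_tip (a point): end of the axle's nose, on its axis, 100 mm from the collar's front face
- rest: Fixed grey rest for the axle; place and yaw vary. Origin on the table under its centre, x along the axle to the nose. Base 95 x 50 x 10 mm; two forks 10 mm thick, 34 mm wide at x -32.5 and 32.5 mm with 14 mm wide notches open to the top; notch floor 50, fork tops 59 mm above the table. The axle's axis lies 55 mm above the table; its handle overhangs freely at -x. Lift it straight up.
There are look-alikes about, which are no part of the job. Leave any purple look-alike of the tape_roll alone.

How it is judged:
By the outcome, as a careful person would: the job done as asked, in the order asked, and still so for the second after the job is handed in, with the robot touching nothing.
It also fails if it takes over 54 s, if anything falls off the work surface, if the arm or the gripper's body presses on something with over 40 N, if the wrist force passes 120 N, or if a joint passes its speed limit or range.

## Working session

There is one attempt and no reset: what is moved stays moved. The work goes in short steps, Python scripts to look and compute and a shell command to move; the robot and the scene stay as the last step left them, time stands still between calls to the robot, and variables do not carry over. Pictures are saved under pics/ and viewed, at most 10 in all, crops included, and the job is handed in when it is done.

```bash
mkdir -p pics; ls; python3 - <<'E'
from workcell import robot
import cv2,numpy as np
for n in("side","top"):
    im=robot.capture(n);cv2.imwrite(f"pics/{n}0.png",im)
    c=robot.get_calibration(n);print(n,c["fx"],c["fy"],c["cx"],c["cy"]);print(np.round(c["extrinsics"],4).tolist())
o=robot.observe();print(o)
E
```

```text
pics
side 400.38103350485426 400.38103350485426 254.47822015781483 189.69566748692063
[[0.9956, -0.022, 0.0915, 0.3758], [-0.0932, -0.3676, 0.9253, -0.4838], [0.0133, -0.9297, -0.3681, 0.462], [0.0, 0.0, 0.0, 1.0]]
top 363.35082494532827 363.35082494532827 256.1157049404774 195.0721831375349
[[-0.0208, -0.98, 0.1978, 0.2949], [-0.9998, 0.0214, 0.0009, 0.447], [-0.0052, -0.1977, -0.9802, 0.907], [0.0, 0.0, 0.0, 1.0]]
{'clock': 0.1, 'q': array([ 1.13461658e+00,  2.77129961e-01, -2.77366807e-02,  1.26800306e+00,
       -5.20111316e-06,  1.46741174e+00]), 'dq': array([-0.00049543, -0.00065772,  0.00278071,  0.00039741, -0.00046179,
        0.00094536]), 'joint_efforts': array([ 7.45595116e-05, -4.46707428e+01,  2.96129090e+01,  8.41614150e-03,
       -9.88187912e-05, -6.47113723e-06]), 'ee_pos': array([0.20403328, 0.59039362, 0.40362912]), 'eef_rot': array([-0.52025345, -3.09765889,  0.00314068]), 'wrist_force': array([-0.31851355,  0.28328708,  0.24645682]), 'moment': array([ 0.00304295, -0.00308462, -0.04993662]), 'grip_force': 0.0, 'opening': 1.0017071709500562}
```

View pics/side0.png

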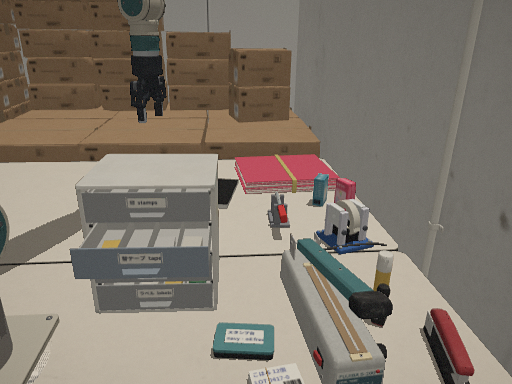

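View pics/top0.png

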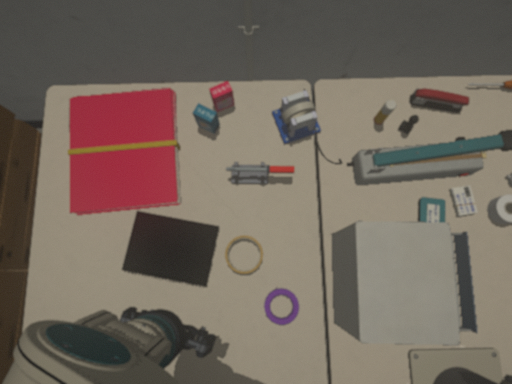

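The side picture shows the stand near (347,225) and the rest with the red handle near (280,212). In the top picture the stand is at (298,115), the axle runs from its nose at (228,168) to its handle at (293,170), and the purple look-alike is at (282,306). The stand's roll is the off-white one at (298,108) between the white blocks. The tan ring at (244,255) and the purple ring don't fit, because neither stands in the cradle. I'll enlarge to confirm.

```bash
python3 - <<'E'
import cv2,numpy as np
s=cv2.imread("pics/side0.png")[170:260,260:400];t=cv2.imread("pics/top0.png")[80:190,220:345]
s=cv2.resize(s,None,fx=5,fy=5,interpolation=2)
t=cv2.resize(t,None,fx=5,fy=5,interpolation=2)
for im,x0,y0 in((s,260,170),(t,220,80)):
    for u in range(0,im.shape[1],50):
        cv2.putText(im,str(x0+u//5),(u,10),0,.35,(0,0,255));im[:8,u]=0
    for v in range(0,im.shape[0],50):
        cv2.putText(im,str(y0+v//5),(0,v+4),0,.35,(0,0,255))
cv2.imwrite("pics/sc.png",s);cv2.imwrite("pics/tc.png",t);print(s.shape,t.shape)
E
```

```text
(450, 700, 3) (550, 625, 3)
```

View pics/sc.png

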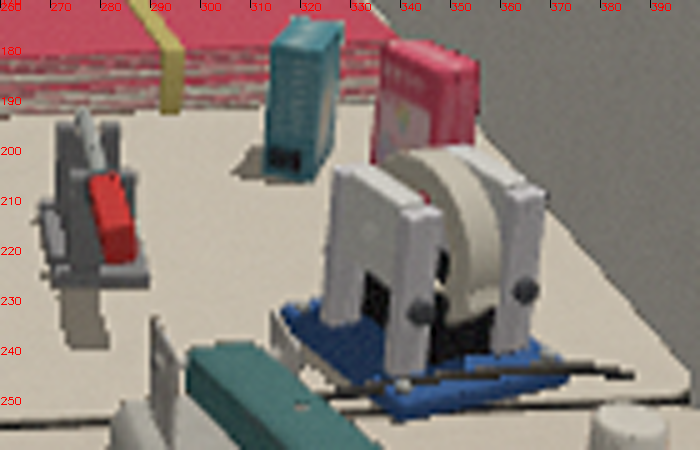

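View pics/tc.png

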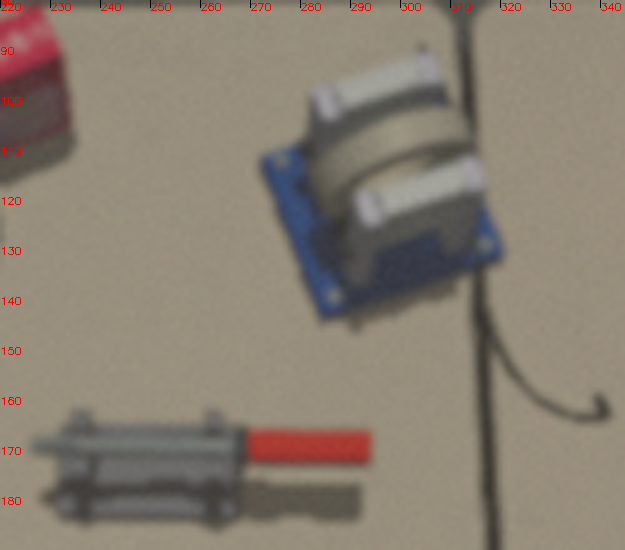

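Confirmed: the axle lies in the grey rest with its nose at top (226,169) and its red handle from 270 to 294. The clear tape roll stands between the two white blocks; the first block is at top (303,118). Next I fit both poses from points in the two views.

```bash
cat > fit.py <<'E'
import numpy as np
from scipy.optimize import least_squares
from workcell import robot
C={n:robot.get_calibration(n) for n in("side","top")}
def proj(n,P,off=0):
    c=C[n];E=np.array(c["extrinsics"]);p=(np.atleast_2d(P)-E[:3,3]-off)@E[:3,:3]
    return np.c_[c["fx"]*p[:,0]/p[:,2]+c["cx"],c["fy"]*p[:,1]/p[:,2]+c["cy"]]
def place(x,y,a,P):
    P=np.array(P,float);c,s=np.cos(a),np.sin(a)
    return np.c_[x+c*P[:,0]-s*P[:,1],y+s*P[:,0]+c*P[:,1],P[:,2]]
E
cat > f1.py <<'E'
from fit import *
S={"top":[((84,52,12),(262,158)),((-12,52,6),(322,319)),((-12,-52,6),(502,258)),((7,26.5,92),(370,207)),((7,-26.5,92),(473,172)),((65,26.5,92),(328,102)),((65,-26.5,92),(430,68))],
"side":[((-12,52,6),(283,302)),((-12,-52,6),(395,415)),((84,-52,6),(568,375)),((7,26.5,92),(347,168)),((7,-26.5,92),(421,211)),((65,-26.5,92),(524,191))]}
A={"top":[((100,0,0),(32,444)),((-66,0,11),(371,447)),((-6,0,11),(248,445))],"side":[((100,0,0),(82,112)),((-66,0,11),(119,230)),((-66,0,-11),(122,261)),((-6,0,11),(104,174))]}
O={"top":(220,80),"side":(260,170)}
def res(v,full=False):
    r=[];nm=[]
    for n,off in(("top",v[7:10]),("side",v[10:13])):
        for D,pose,dz in((S,v[:3],0),(A,v[3:6],v[6])):
            P=np.array([d[0] for d in D[n]])/1000.;P[:,2]+=dz
            px=np.array([d[1] for d in D[n]])/5.+O[n]
            e=proj(n,place(*pose,P),off)-px;r.append(e)
    if full: return r
    return np.r_[np.concatenate(r).ravel(),v[7:]/.0015]
s=least_squares(res,[.55,.35,.3,.4,.4,1.57,.055]+[0]*6,loss="soft_l1",x_scale=[.01,.01,.05,.01,.01,.05,.01]+[.001]*6)
v=s.x;print("stand",v[:3],"axle",v[3:7],"off",v[7:]*1000)
for r in res(v,True):print(np.round(r,1).tolist())
E
python3 f1.py
```

```text
stand [0.63802775 0.32630762 0.31085788] axle [0.53039135 0.41980297 1.53012607 0.05307097] off [ 0.49328784 -0.19120478  0.32179101 -0.49328784  0.19120481  0.60854027]
[[-0.6, -0.9], [-0.3, 0.4], [1.0, 0.2], [-0.1, 0.2], [0.1, 0.4], [0.0, -0.1], [0.2, 0.0]]
[[-0.5, 0.0], [0.4, -0.6], [0.0, -0.6]]
[[-1.5, 2.0], [0.4, -0.3], [0.6, -0.3], [0.9, -0.6], [-0.6, -0.4], [0.1, -0.3]]
[[-0.1, 0.4], [-0.1, -0.9], [-1.0, 1.3], [0.0, -0.1]]
```

```bash
cat > go.py <<'E'
# go.py: shift in tool axes to bring the grasp point to X,Y,Z with tool-y along angle (mod pi)
import sys
from fit import *
from scipy.spatial.transform import Rotation as R
def go(x,y,z,yaw_y,tcp=.155):
    o=robot.observe();M=R.from_rotvec(o["eef_rot"]).as_matrix()
    d=M.T@(np.array([x,y,z+tcp])-o["ee_pos"])
    cur=np.arctan2(M[1,1],M[0,1]);t=-(yaw_y-cur);t=(t+np.pi/2)%np.pi-np.pi/2
    print("tool axes\n",np.round(M,3),"\nshift",np.round(d,4),"turn",round(t,4),"q",np.round(o["q"],3),"t",o["clock"])
if __name__=="__main__": go(*map(float,sys.argv[1:5]))
E
python3 go.py .529 .3838 .055 -.0407; python3 - <<'E'
from fit import *
for z in(.078,.083,.088,.093,.098):
    P=place(.638,.3263,.311,[(0,21e-3,z),(0,-21e-3,z),(.014,-.021,z),(0,.021,z-.042),(0,-.021,z-.042),(0,0,z-.022)])
    print(z,((proj("side",P,[-.0005,.0002,.0006])-[260,170])*5).round(0).tolist())
E
```

```text
tool axes
 [[-0.945  0.327 -0.001]
 [ 0.327  0.945 -0.002]
 [ 0.    -0.002 -1.   ]] 
shift [-0.3747 -0.0887  0.1937] turn 1.2787 q [ 1.135  0.277 -0.028  1.268 -0.     1.467] t 0.1
0.078 [[343.0, 199.0], [395.0, 235.0], [421.0, 230.0], [336.0, 280.0], [386.0, 318.0], [364.0, 260.0]]
0.083 [[344.0, 189.0], [396.0, 225.0], [422.0, 220.0], [337.0, 270.0], [387.0, 309.0], [365.0, 250.0]]
0.088 [[345.0, 179.0], [397.0, 215.0], [423.0, 210.0], [337.0, 261.0], [388.0, 299.0], [366.0, 240.0]]
0.093 [[346.0, 169.0], [398.0, 205.0], [424.0, 200.0], [338.0, 251.0], [389.0, 289.0], [367.0, 231.0]]
0.098 [[346.0, 160.0], [399.0, 194.0], [425.0, 190.0], [339.0, 242.0], [390.0, 279.0], [368.0, 221.0]]
```

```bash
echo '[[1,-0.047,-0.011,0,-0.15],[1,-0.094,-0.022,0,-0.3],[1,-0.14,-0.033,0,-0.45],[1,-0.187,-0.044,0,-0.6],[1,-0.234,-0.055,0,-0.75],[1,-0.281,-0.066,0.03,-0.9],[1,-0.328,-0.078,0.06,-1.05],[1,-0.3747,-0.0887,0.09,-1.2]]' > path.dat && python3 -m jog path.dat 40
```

```text
refused: ROWS must be one flat list, 5 numbers to a row, no inner brackets. Nothing was moved.
```

The call was refused and nothing moved: it wants one flat list, 5 numbers to a row, no inner brackets. Same move again in that form.

```bash
echo '[1,-0.047,-0.011,0,-0.15,1,-0.094,-0.022,0,-0.3,1,-0.14,-0.033,0,-0.45,1,-0.187,-0.044,0,-0.6,1,-0.234,-0.055,0,-0.75,1,-0.281,-0.066,0.03,-0.9,1,-0.328,-0.078,0.06,-1.05,1,-0.3747,-0.0887,0.09,-1.2]' > path.dat && python3 -m jog path.dat 40; echo '[1,0,0,0,-0.15,1,0,0,0,-0.3,1,0,0,0,-0.45,1,0,0,0,-0.6,1,0,0,0,-0.663,1,0,0,0,-0.663,1,0,0,0,-0.663]' > path.dat && python3 -m jog path.dat; python3 go.py .529 .3838 .055 -.0407
```

```text
clock: 0.9
ee_pos: [0.5135, 0.3939, 0.3263]
eef_rot: [-1.278, 2.87, 0.0]
wrist_force: [0.2, 0.4, -0.1]
opening: 0.996
grip_force: 0.0
clock: 1.6
ee_pos: [0.5122, 0.3951, 0.3269]
eef_rot: [2.133, -2.305, -0.0]
wrist_force: [-0.1, -1.1, -0.1]
opening: 1.004
grip_force: 0.0
tool axes
 [[-0.077 -0.997 -0.001]
 [-0.997  0.077 -0.   ]
 [ 0.     0.001 -1.   ]] 
shift [ 0.01   -0.0177  0.1169] turn -0.0366 q [ 0.557  0.362 -0.077  1.132  0.    -0.936] t 1.6
```

```bash
echo '[1,0.01,-0.0177,0.03,-0.0366,1,0.01,-0.0177,0.06,-0.0366,1,0.01,-0.0177,0.06,-0.0366]' > path.dat && python3 -m jog path.dat; python3 go.py .529 .3838 .055 -.0407; python3 - <<'E'
from workcell import robot
import cv2,numpy as np
a=cv2.resize(robot.capture("side")[130:250,240:360],(480,480),interpolation=2)
b=cv2.resize(robot.capture("top")[120:230,200:320],(320,293),interpolation=2)
z=np.zeros((480,800,3),np.uint8);z[:,:480]=a;z[:293,480:]=b;cv2.imwrite("pics/g.png",z)
E
```

```text
clock: 1.9
ee_pos: [0.5273, 0.3824, 0.2624]
eef_rot: [2.169, -2.26, -0.004]
wrist_force: [-1.0, 0.0, 0.2]
opening: 1.004
grip_force: 0.0
tool axes
 [[-0.041 -0.999 -0.008]
 [-0.999  0.041 -0.005]
 [ 0.005  0.008 -1.   ]] 
shift [-0.0018 -0.0021  0.0524] turn -0.0002 q [ 0.528  0.426 -0.131  1.024  0.    -1.002] t 1.9
```

View pics/g.png

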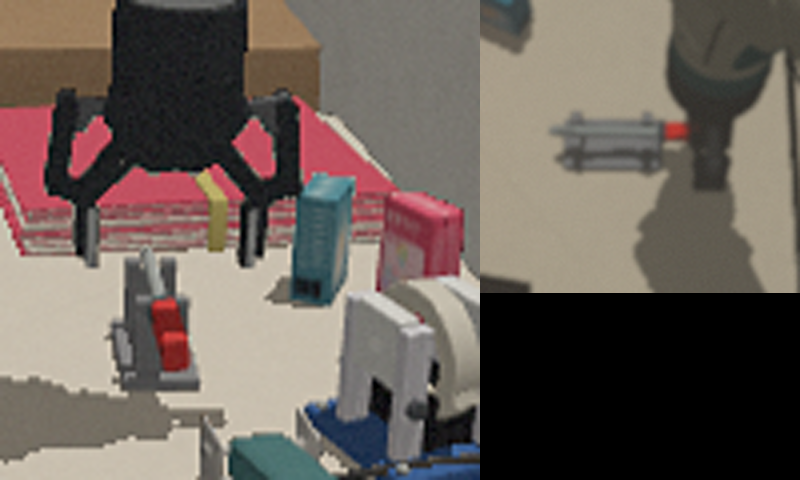

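The side crop shows the open fingers straddling the red handle, with the handle at crop (172,330) midway between finger columns 88 and 248. I'll descend and close.

```bash
echo '[1,-0.0016,-0.0019,0.03,0,1,-0.0016,-0.0019,0.0524,0,1,-0.0016,-0.0019,0.0524,0,1,-0.0016,-0.0019,0.0524,0]' > path.dat && python3 -m jog path.dat 40; echo '[0,0,0,0,0,0,0,0,0,0,0,0,0,0,0,0,0,0,0,0,0,0,0,0,0,0,0,0,0,0,0,0,0,0,0,0,0,0,0,0]' > path.dat && python3 -m jog path.dat 90;python3 go.py .529 .3838 .055 -.0407
```

```text
clock: 2.4
ee_pos: [0.5315, 0.386, 0.2164]
eef_rot: [-2.177, 2.263, -0.001]
wrist_force: [0.9, -0.4, 1.1]
opening: 0.999
grip_force: 0.0
clock: 3.2
ee_pos: [0.5315, 0.3855, 0.2154]
eef_rot: [-2.177, 2.264, -0.001]
wrist_force: [-0.5, -2.1, 3.7]
opening: 0.167
grip_force: 87.8
tool axes
 [[-0.039 -0.999  0.001]
 [-0.999  0.039  0.   ]
 [-0.    -0.001 -1.   ]] 
shift [0.0018 0.0024 0.0054] turn 0.0012 q [ 0.529  0.477 -0.164  0.929 -0.    -1.002] t 3.2
```

```bash
echo '[0,0,0,-0.02,0,0,0,0,-0.04,0,0,0,0,-0.065,0,0,0,0,-0.065,0]' > path.dat && python3 -m jog path.dat 120; python3 - <<'E'
from go import *
print(place(.638,.3263,.3109,[(-.060-.136,0,0)]))
# tip at stand x -60; tool y perpendicular to axle: yaw .311+pi/2
p=place(.638,.3263,.3109,[(-.196,0,0)])[0]
go(p[0],p[1],.135,.3109-np.pi/2)
E
```

```text
clock: 3.6
ee_pos: [0.5323, 0.3862, 0.2828]
eef_rot: [-2.174, 2.26, -0.002]
wrist_force: [-0.0, 0.3, -1.9]
opening: 0.159
grip_force: 118.7
[[0.45139651 0.26634054 0.        ]]
tool axes
 [[-0.039 -0.999  0.005]
 [-0.999  0.039  0.003]
 [-0.003 -0.005 -1.   ]] 
shift [ 0.1229  0.0761 -0.0079] turn 1.2208 q [ 0.529  0.412 -0.103  1.049  0.    -1.002] t 3.6
```

```bash
echo '[0,0.02,0.01,-0.01,0.15,0,0.04,0.02,-0.01,0.3,0,0.06,0.035,-0.01,0.45,0,0.08,0.045,-0.01,0.6,0,0.1,0.06,-0.01,0.75,0,0.1229,0.0761,-0.01,0.9,0,0.1229,0.0761,-0.01,1.05,0,0.1229,0.0761,-0.01,1.2]' > path.dat && python3 -m jog path.dat; echo '[0,0,0,0,0,0,0,0,0,0.02,0,0,0,0,0.02,0,0,0,0,0.02]' > path.dat && python3 -m jog path.dat; python3 - <<'E'
from go import *
import cv2
p=place(.638,.3263,.3109,[(-.196,0,0)])[0]
go(p[0],p[1],.135,.3109-np.pi/2)
for n,(x0,y0) in(("side",(260,150)),("top",(245,80))):
    im=robot.capture(n);cv2.imwrite(f"pics/{n}1.png",im)
a=cv2.imread("pics/side1.png")[155:255,250:380];b=cv2.imread("pics/top1.png")[85:185,265:345]
k=lambda i,f,x0,y0:[cv2.resize(i,None,fx=f,fy=f,interpolation=2),x0,y0,f]
z=np.zeros((600,800,3),np.uint8)
A=k(a,3.5,250,155);B=k(b,4,265,85)
for i,x0,y0,f in(A,B):
    for u in range(0,i.shape[1]//int(f*10)+1):
        c=int(u*10*f);
        if c<i.shape[1]: i[:6,c]=0
        cv2.putText(i,str(x0+u*10),(c,14),0,.3,(0,0,255))
    for u in range(0,i.shape[0]//int(f*10)+1):cv2.putText(i,str(y0+u*10),(0,int(u*10*f)+4),0,.3,(0,0,255))
z[:350,:455]=A[0];z[:400,475:795]=B[0];cv2.imwrite("pics/h.png",z)
E
```

```text
clock: 4.4
ee_pos: [0.4487, 0.2645, 0.2878]
eef_rot: [0.507, -3.097, 0.001]
wrist_force: [0.3, 0.1, -1.5]
opening: 0.161
grip_force: 118.8
clock: 4.8
ee_pos: [0.4503, 0.2657, 0.2895]
eef_rot: [0.49, -3.103, 0.0]
wrist_force: [0.5, 1.1, -1.6]
opening: 0.158
grip_force: 118.7
tool axes
 [[-0.951 -0.308 -0.001]
 [-0.308  0.951 -0.   ]
 [ 0.001 -0.    -1.   ]] 
shift [-0.0013  0.0002 -0.0005] turn 0.0021 q [ 0.409  0.188 -0.397  0.986  0.     0.096] t 4.8
```

View pics/h.png

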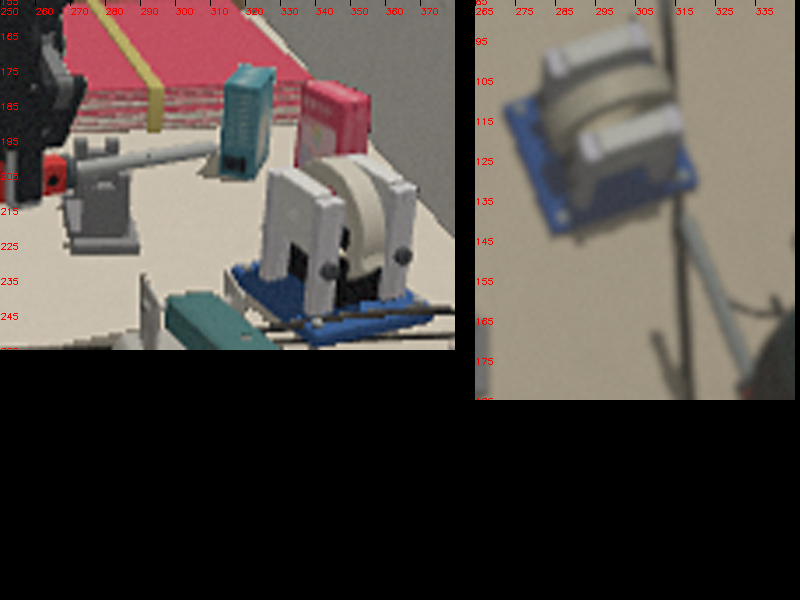

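The side view shows the rod level with its tip at (312.6,197.6). In the top view the tip is at (317,138.7) and the rod meets the collar near (333.7,178). I'll triangulate the tip.

```bash
python3 - <<'E'
from go import *
ot=np.array([.5,-.2,.3])/1e3;os_=-np.array([.5,-.2,-.6])/1e3
def tri(t,s):
    return least_squares(lambda p:np.r_[(proj("top",p,ot)-t)[0],(proj("side",p,os_)-s)[0]],[.58,.31,.13]).x
p=tri((317,138.7),(312.6,197.6));print("tip",p)
q=tri((333.7,178),(270.6,204));print("collar",q,"yaw",np.arctan2(*(p-q)[1::-1]))
o=robot.observe();M=R.from_rotvec(o["eef_rot"]).as_matrix()
print("pred tip",o["ee_pos"]+M@[-.136,0,.155])
# stand frame
for n,w in(("tip",p),("pred",o["ee_pos"]+M@[-.136,0,.155])):
    d=w-[.638,.3263,0];c,s=np.cos(.3109),np.sin(.3109);print(n,"stand",np.round([c*d[0]+s*d[1],-s*d[0]+c*d[1],d[2]],4))
# image precision: rod axis in top view by dark/bright line
import cv2
im=cv2.GaussianBlur(cv2.cvtColor(cv2.imread("pics/top1.png"),6).astype(float),(0,0),.5)
for v in range(142,172,4): print(v,im[v,312:336].round().astype(int).tolist())
E
```

```text
tip [0.58068097 0.30708356 0.12628273]
collar [0.48588061 0.27568267 0.12791809] yaw 0.31985792456981976
pred tip [0.57974291 0.30753928 0.13475714]
tip stand [-0.0604 -0.0008  0.1263]
pred stand [-0.0612 -0.      0.1348]
142 [146, 128, 94, 69, 77, 98, 115, 124, 130, 138, 147, 150, 150, 149, 149, 150, 149, 148, 148, 148, 148, 147, 148, 148]
146 [149, 136, 112, 84, 67, 71, 89, 108, 120, 125, 131, 141, 149, 150, 150, 149, 149, 148, 148, 149, 149, 148, 147, 148]
150 [152, 145, 124, 87, 66, 77, 97, 105, 106, 114, 122, 128, 136, 144, 149, 150, 149, 149, 150, 150, 149, 149, 148, 148]
154 [150, 145, 128, 92, 67, 78, 113, 138, 136, 122, 112, 115, 121, 127, 138, 146, 149, 150, 149, 149, 149, 148, 149, 148]
158 [151, 147, 132, 100, 71, 75, 109, 138, 150, 144, 129, 114, 110, 115, 118, 126, 137, 143, 148, 150, 150, 150, 150, 150]
162 [150, 148, 135, 107, 75, 70, 98, 131, 146, 149, 146, 138, 122, 110, 113, 118, 116, 111, 110, 107, 106, 113, 120, 121]
166 [149, 150, 141, 118, 84, 65, 87, 120, 141, 149, 150, 150, 146, 134, 115, 108, 114, 120, 129, 140, 147, 150, 149, 149]
170 [120, 141, 146, 126, 92, 66, 80, 115, 141, 149, 149, 149, 150, 149, 143, 128, 112, 111, 115, 121, 130, 142, 148, 145]
```

```bash
echo '[0,-0.03,0,0,0,0,-0.06,0,0,0,0,-0.0735,0,0.01,0,0,-0.0735,0,0.022,0,0,-0.0735,0,0.022,0,0,-0.0735,0,0.022,0]' > path.dat && python3 -m jog path.dat;echo '[0,0,0,0.002,0,0,0,0,0.004,0,0,0,0,0.004,0,0,0,0,0.004,0]' > path.dat && python3 -m jog path.dat; python3 -c "
from workcell import robot;o=robot.observe();print(o['wrist_force'],o['moment'])"
```

```text
clock: 5.5
ee_pos: [0.5187, 0.2876, 0.2668]
eef_rot: [0.487, -3.1, 0.001]
wrist_force: [1.0, -0.2, -2.2]
opening: 0.159
grip_force: 118.7
clock: 5.9
ee_pos: [0.5201, 0.2881, 0.2641]
eef_rot: [-0.487, 3.103, 0.0]
wrist_force: [0.1, -0.5, -1.2]
opening: 0.162
grip_force: 118.7
[ 0.11783704 -0.4649065  -1.19057071] [-0.03615441  0.10303125  0.02591478]
```

```bash
cat > st.py <<'E'
from go import *
o=robot.observe();M=R.from_rotvec(o["eef_rot"]).as_matrix();t=o["ee_pos"]+M@[-.136,0,.1605]
d=t-[.638,.3263,0];c,s=np.cos(.3109),np.sin(.3109);f=o["wrist_force"];m=o["moment"]
print("tip",np.round([c*d[0]+s*d[1],-s*d[0]+c*d[1],d[2]],4),"F",np.round([c*f[0]+s*f[1],-s*f[0]+c*f[1],f[2]],1),"M",np.round([c*m[0]+s*m[1],-s*m[0]+c*m[1],m[2]],2),"yaw",round(np.arctan2(-M[1,0],-M[0,0]),4),"tz",np.round(M[:,2],4),o["clock"])
E
python3 st.py; for i in 1; do echo '[0,0,0,0.001,0,0,0,0,0.002,0,0,0,0,0.002,0]' > path.dat && python3 -m jog path.dat >/dev/null; python3 st.py; done
echo '[0,0,0,0.001,0,0,0,0,0.002,0,0,0,0,0.002,0]' > path.dat && python3 -m jog path.dat >/dev/null; python3 st.py
```

```text
tip [ 0.0121 -0.0002  0.1037] F [-0.  -0.5 -1.2] M [-0.    0.11  0.03] yaw 0.3116 tz [ 3.e-04  1.e-04 -1.e+00] 5.9
tip [ 0.0121 -0.0002  0.1012] F [ 0.  -0.3 -1.3] M [-0.05  0.11 -0.05] yaw 0.3116 tz [-3.e-04 -1.e-04 -1.e+00] 6.2
tip [ 0.0121 -0.0003  0.0991] F [ 0.7 -0.5 -1.8] M [ 0.01  0.11 -0.02] yaw 0.3115 tz [-4.e-04 -2.e-04 -1.e+00] 6.5
```

```bash
echo '[0,0,0,0.001,0,0,0,0,0.001,0]' > path.dat && python3 -m jog path.dat >/dev/null; python3 st.py
echo '[0,0,0,0.001,0,0,0,0,0.001,0]' > path.dat && python3 -m jog path.dat >/dev/null; python3 st.py
```

```text
tip [ 0.0123 -0.0002  0.0984] F [ 0.1  0.6 -0. ] M [-0.02  0.08 -0.02] yaw 0.3115 tz [ 2.e-04  1.e-04 -1.e+00] 6.7
tip [ 0.0124 -0.0002  0.0978] F [-1.5 -0.1  0.7] M [-0.06  0.03  0.01] yaw 0.3116 tz [ 5.e-04  2.e-04 -1.e+00] 6.9
```

```bash
echo '[0,0,0,0.001,0,0,0,0,0.001,0]' > path.dat && python3 -m jog path.dat >/dev/null; python3 st.py
```

```text
tip [ 0.0125 -0.0002  0.097 ] F [-3.3  0.1  3.6] M [-0.03 -0.05 -0.04] yaw 0.3115 tz [ 7.e-04  3.e-04 -1.e+00] 7.1
```

```bash
echo '[0,0,0,-0.006,0,0,0,0,-0.006,0,0,0.0285,0,-0.006,0,0,0.0285,0,-0.006,0,0,0.0285,0,0.015,0,0,0.0285,0,0.025,0,0,0.0285,0,0.025,0,0,0.0285,0,0.025,0]' > path.dat && python3 -m jog path.dat >/dev/null; python3 st.py; python3 - <<'E'
from workcell import robot
import cv2,numpy as np
a=robot.capture("side");b=robot.capture("top");cv2.imwrite("pics/side2.png",a);cv2.imwrite("pics/top2.png",b)
z=np.zeros((480,800,3),np.uint8)
z[:480,:480]=cv2.resize(a[175:255,290:370],(480,480),interpolation=2);z[:320,480:]=cv2.resize(b[90:170,270:350],(320,320),interpolation=2)
cv2.imwrite("pics/j.png",z)
E
```

```text
tip [-0.0163 -0.0003  0.071 ] F [-0.  -0.2 -0.7] M [-0.01  0.02 -0.  ] yaw 0.3115 tz [-9.e-04 -4.e-04 -1.e+00] 7.9
```

View pics/j.png

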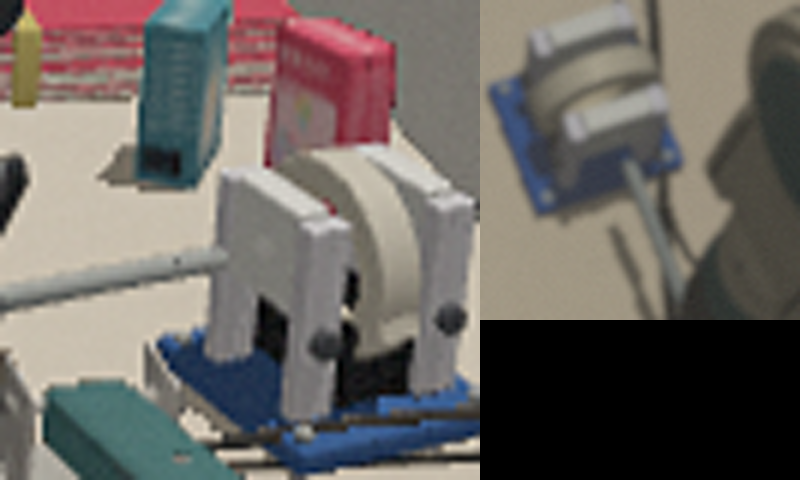

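The side crop shows the tip at (327.5,218.3) just before the first block, in line with a faint bore spot near (333.7,215). The top view shows the rod square to the block's middle. I'll start feeding gently.

```bash
echo '[0,-0.004,0,-0.0007,0,0,-0.008,0,-0.0007,0,0,-0.012,0,-0.0007,0,0,-0.014,0,-0.0007,0,0,-0.014,0,-0.0007,0]' > path.dat && python3 -m jog path.dat >/dev/null; python3 st.py;echo '[0,-0.002,0,0,0,0,-0.003,0,0,0,0,-0.003,0,0,0]' > path.dat && python3 -m jog path.dat >/dev/null; python3 st.py
```

```text
tip [-0.0017 -0.0002  0.0723] F [ 0.8 -0.4 -2.1] M [0.   0.08 0.01] yaw 0.3115 tz [ 5.e-04  2.e-04 -1.e+00] 8.5
tip [ 0.0008 -0.0002  0.0721] F [-0.1  0.4 -1.6] M [-0.02  0.05  0.01] yaw 0.3116 tz [ 1.e-04  0.e+00 -1.e+00] 8.8
```

```bash
echo '[0,-0.002,0,0,0,0,-0.003,0,0,0,0,-0.003,0,0,0]' > path.dat && python3 -m jog path.dat >/dev/null; python3 st.py
```

```text
tip [ 0.004  -0.0002  0.0722] F [-0.1 -0.3 -1.4] M [ 0.    0.04 -0.05] yaw 0.3115 tz [ 3.e-04  1.e-04 -1.e+00] 9.1
```

```bash
echo '[0,-0.002,0,0,0,0,-0.003,0,0,0,0,-0.003,0,0,0]' > path.dat && python3 -m jog path.dat >/dev/null; python3 st.py;
```

```text
tip [ 0.007  -0.0002  0.0722] F [-0.9  0.2 -1.9] M [-0.01  0.1  -0.03] yaw 0.3116 tz [ 2.e-04  1.e-04 -1.e+00] 9.4
```

```bash
echo '[0,-0.002,0,0,0,0,-0.003,0,0,0,0,-0.003,0,0,0]' > path.dat && python3 -m jog path.dat >/dev/null; python3 st.py;
```

```text
tip [ 0.01   -0.0002  0.0721] F [-0.6 -0.3 -1. ] M [-0.03  0.09  0.05] yaw 0.3115 tz [ 2.e-04  1.e-04 -1.e+00] 9.7
```

```bash
echo '[0,-0.002,0,0,0,0,-0.003,0,0,0,0,-0.003,0,0,0]' > path.dat && python3 -m jog path.dat >/dev/null; python3 st.py;
```

```text
tip [ 0.013  -0.0002  0.0722] F [-0.8 -0.5 -1.2] M [-0.03  0.07  0.03] yaw 0.3115 tz [ 2.e-04  1.e-04 -1.e+00] 10.0
```

```bash
echo '[0,-0.003,0,0,0,0,-0.006,0,0,0,0,-0.009,0,0,0,0,-0.012,0,0,0,0,-0.012,0,0,0]' > path.dat && python3 -m jog path.dat >/dev/null; python3 st.py
```

```text
tip [ 0.0255 -0.0002  0.0723] F [ 0.5 -1.  -1.1] M [-0.04  0.1  -0.01] yaw 0.3114 tz [ 7.e-04  3.e-04 -1.e+00] 10.5
```

```bash
echo '[0,-0.003,0,0,0,0,-0.006,0,0,0,0,-0.009,0,0,0,0,-0.012,0,0,0,0,-0.012,0,0,0]' > path.dat && python3 -m jog path.dat >/dev/null; python3 st.py
```

```text
tip [ 0.0374 -0.0002  0.0723] F [ 0.7 -0.3 -1.1] M [ 0.    0.09 -0.03] yaw 0.3115 tz [ 7.e-04  3.e-04 -1.e+00] 11.0
```

```bash
echo '[0,-0.003,0,0,0,0,-0.006,0,0,0,0,-0.009,0,0,0,0,-0.012,0,0,0,0,-0.012,0,0,0]' > path.dat && python3 -m jog path.dat >/dev/null; python3 st.py
```

```text
tip [ 0.0494 -0.0002  0.0722] F [ 0.1  0.4 -1.2] M [ 0.05  0.03 -0.01] yaw 0.3115 tz [ 6.e-04  2.e-04 -1.e+00] 11.5
```

Forces stay free. Next is the second block, entered slowly.

```bash
echo '[0,-0.003,0,0,0,0,-0.006,0,0,0,0,-0.008,0,0,0,0,-0.008,0,0,0]' > path.dat && python3 -m jog path.dat >/dev/null; python3 st.py
```

```text
tip [ 0.0572 -0.0002  0.0722] F [-0.3 -1.2 -1.6] M [0.07 0.05 0.  ] yaw 0.3116 tz [ 4.e-04  1.e-04 -1.e+00] 11.9
```

```bash
echo '[0,-0.002,0,0,0,0,-0.004,0,0,0,0,-0.004,0,0,0]' > path.dat && python3 -m jog path.dat >/dev/null; python3 st.py
```

```text
tip [ 0.0611 -0.0002  0.0722] F [ 0.4  0.  -1.6] M [0.02 0.08 0.06] yaw 0.3115 tz [ 4.e-04  2.e-04 -1.e+00] 12.2
```

```bash
echo '[0,-0.002,0,0,0,0,-0.004,0,0,0,0,-0.004,0,0,0]' > path.dat && python3 -m jog path.dat >/dev/null; python3 st.py
```

```text
tip [ 0.0652 -0.0002  0.0722] F [ 0.6 -0.2 -1.6] M [-0.    0.07  0.  ] yaw 0.3115 tz [ 5.e-04  2.e-04 -1.e+00] 12.5
```

```bash
echo '[0,-0.002,0,0,0,0,-0.004,0,0,0,0,-0.004,0,0,0]' > path.dat && python3 -m jog path.dat >/dev/null; python3 st.py
```

```text
tip [ 0.0692 -0.0002  0.0722] F [ 0.   0.2 -1.5] M [-0.03  0.04 -0.01] yaw 0.3115 tz [ 5.e-04  2.e-04 -1.e+00] 12.8
```

```bash
echo '[0,-0.003,0,0,0,0,-0.006,0,0,0,0,-0.009,0,0,0,0,-0.012,0,0,0,0,-0.012,0,0,0]' > path.dat && python3 -m jog path.dat >/dev/null; python3 st.py
```

```text
tip [ 0.0814 -0.0002  0.0723] F [ 0.3 -0.  -1.1] M [ 0.04  0.06 -0.01] yaw 0.3114 tz [ 6.e-04  3.e-04 -1.e+00] 13.3
```

```bash
echo '[0,-0.003,0,0,0,0,-0.006,0,0,0,0,-0.009,0,0,0,0,-0.012,0,0,0,0,-0.012,0,0,0]' > path.dat && python3 -m jog path.dat >/dev/null; python3 st.py
```

```text
tip [ 0.0934 -0.0002  0.0723] F [-0.2 -0.5 -0.9] M [ 0.02  0.11 -0.02] yaw 0.3115 tz [ 6.e-04  2.e-04 -1.e+00] 13.8
```

```bash
echo '[0,-0.001,0,0,0,0,-0.002,0,0,0,0,-0.002,0,0,0]' > path.dat && python3 -m jog path.dat >/dev/null; python3 st.py
```

```text
tip [ 0.0948 -0.0002  0.0721] F [ 0.4  0.1 -1.7] M [-0.01  0.09  0.  ] yaw 0.3115 tz [ 1.e-04 -0.e+00 -1.e+00] 14.1
```

```bash
echo '[0,-0.001,0,0,0,0,-0.002,0,0,0,0,-0.002,0,0,0]' > path.dat && python3 -m jog path.dat >/dev/null; python3 st.py
```

```text
tip [ 0.0969 -0.0002  0.0722] F [-0.4  0.2 -1.4] M [ 0.04  0.03 -0.02] yaw 0.3115 tz [ 2.e-04  1.e-04 -1.e+00] 14.4
```

```bash
echo '[0,-0.001,0,0,0,0,-0.001,0,0,0]' > path.dat && python3 -m jog path.dat >/dev/null; python3 st.py
```

```text
tip [ 0.0979 -0.0002  0.0721] F [-0.7  0.2 -1.4] M [-0.02  0.04  0.07] yaw 0.3115 tz [ 2.e-04  0.e+00 -1.e+00] 14.6
```

```bash
echo '[0,-0.001,0,0,0,0,-0.001,0,0,0]' > path.dat && python3 -m jog path.dat >/dev/null; python3 st.py
```

```text
tip [ 0.0989 -0.0002  0.0721] F [ 0.   0.6 -1.8] M [0.02 0.06 0.05] yaw 0.3116 tz [ 1.e-04  0.e+00 -1.e+00] 14.8
```

```bash
echo '[0,-0.001,0,0,0,0,-0.001,0,0,0]' > path.dat && python3 -m jog path.dat >/dev/null; python3 st.py
```

```text
tip [ 0.0999 -0.0002  0.0721] F [-0.4 -0.1 -1.5] M [-0.01  0.07 -0.01] yaw 0.3115 tz [ 1.e-04  0.e+00 -1.e+00] 15.0
```

```bash
echo '[0,-0.0005,0,0,0,0,-0.0005,0,0,0]' > path.dat && python3 -m jog path.dat >/dev/null; python3 st.py
```

```text
tip [ 1.003e-01 -1.000e-04  7.210e-02] F [ 0.5 -0.3 -1.4] M [0.01 0.04 0.  ] yaw 0.3116 tz [ 1.e-04  0.e+00 -1.e+00] 15.2
```

```bash
echo '[0,-0.001,0,0,0,0,-0.001,0,0,0]' > path.dat && python3 -m jog path.dat >/dev/null; python3 st.py
```

```text
tip [ 0.1014 -0.0002  0.0721] F [ 0.7  0.7 -0.6] M [-0.    0.06 -0.05] yaw 0.3115 tz [ 2.e-04  1.e-04 -1.e+00] 15.4
```

```bash
echo '[0,-0.0007,0,0,0,0,-0.0007,0,0,0]' > path.dat && python3 -m jog path.dat >/dev/null; python3 st.py
```

```text
tip [ 1.021e-01 -1.000e-04  7.210e-02] F [ 0.7 -0.3 -1.7] M [-0.02  0.05  0.  ] yaw 0.3116 tz [ 2.e-04  0.e+00 -1.e+00] 15.6
```

```bash
echo '[0,-0.0007,0,0,0,0,-0.0007,0,0,0]' > path.dat && python3 -m jog path.dat >/dev/null; python3 st.py
```

```text
tip [ 0.1021 -0.0002  0.0718] F [-1.   0.5 -0.4] M [ 0.03  0.33 -0.02] yaw 0.3116 tz [-1.e-03 -4.e-04 -1.e+00] 15.8
```

```bash
echo '[0,-0.0007,0,0,0,0,-0.0007,0,0,0]' > path.dat && python3 -m jog path.dat >/dev/null; python3 st.py; python3 - <<'E'
from workcell import robot
import cv2,numpy as np
a=robot.capture("side")
cv2.imwrite("pics/k.png",cv2.resize(a[165:255,290:390],(660,594),interpolation=2))
E
```

```text
tip [ 1.022e-01 -1.000e-04  7.150e-02] F [-4.  -0.3  1.5] M [-0.01  0.85  0.02] yaw 0.3117 tz [-2.3e-03 -8.0e-04 -1.0e+00] 16.0
```

View pics/k.png

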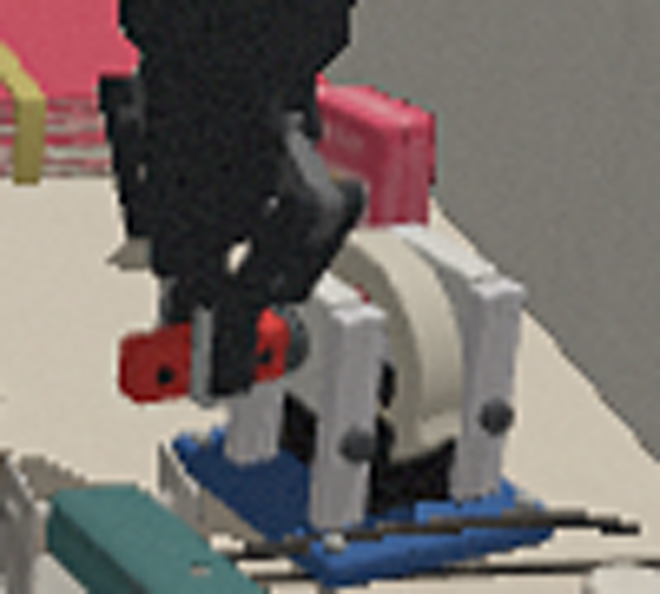

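The dark collar sits against the first block at crop (295,335), the roll stands upright in its cradle, and the push measured about 5 N. I'll ease off slightly, open, and lift straight up.

```bash
echo '[0,0.0007,0,0,0,0.4,0.0007,0,0,0,0.8,0.0007,0,0,0,0.8,0.0007,0,0,0,0.8,0.0007,0,0,0,0.8,0.0007,0,0,0,0.8,0.0007,0,0,0]' > path.dat && python3 -m jog path.dat; echo '[0.8,0,0,-0.02,0,0.8,0,0,-0.05,0,0.8,0,0,-0.09,0,0.8,0.04,0,-0.12,0,0.8,0.08,0,-0.13,0,0.8,0.12,0,-0.13,0,0.8,0.12,0,-0.13,0,0.8,0.12,0,-0.13,0]' > path.dat && python3 -m jog path.dat; python3 - <<'E'
from workcell import robot
import cv2,numpy as np
a=robot.capture("side");b=robot.capture("top")
z=np.zeros((480,800,3),np.uint8)
z[:480,:480]=cv2.resize(a[170:250,300:380],(480,480),interpolation=2);z[:320,480:]=cv2.resize(b[80:160,265:345],(320,320),interpolation=2)
cv2.imwrite("pics/l.png",z)
E
```

```text
clock: 16.75
ee_pos: [0.6065, 0.3159, 0.2327]
eef_rot: [-0.487, 3.103, 0.0]
wrist_force: [-0.3, 0.8, -0.1]
opening: 0.8
grip_force: 0.0
clock: 17.55
ee_pos: [0.4912, 0.2788, 0.3627]
eef_rot: [-0.488, 3.103, 0.0]
wrist_force: [0.7, 0.2, -0.2]
opening: 0.799
grip_force: 0.0
```

View pics/l.png

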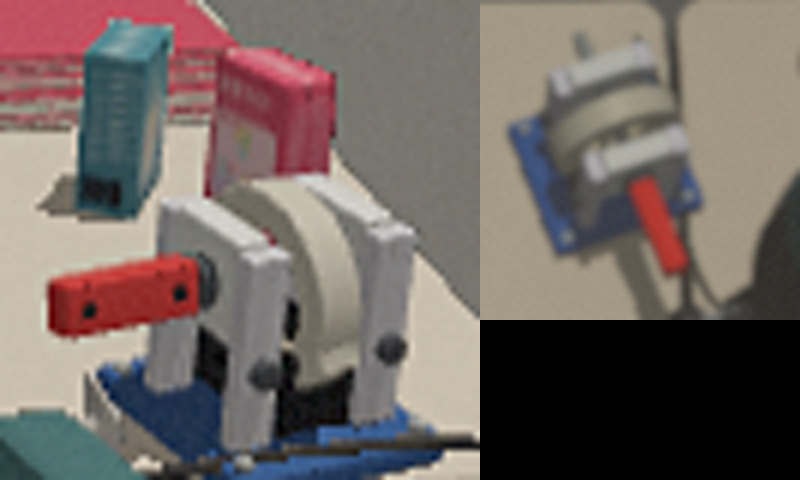

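The collar is flush on the first block at side crop (207,280). In the top view the nose comes out beyond the second block at crop (583,42). The roll is upright and the robot is clear, so I'm handing in.

```bash
python3 -c "
from workcell import robot;print(robot.close_job())"
```

```text
the job is handed in; nothing more can be done
None
```

The axle is through both blocks and the tape core with its collar against the first block and the handle released; the roll stands upright in its cradle, measured forces on the stand stayed around 5 N, and I handed in at about 18 s; no verdict was returned.

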